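Fit the conveyor roller and counter-hold its bracket bolt

TASK

Lower the loose conveyor roller gently into the two open-topped U brackets of the conveyor section, its axle fully down in both slots, and let go of it. Then reach down into the narrow gap between the uprights of the bracket on the nutrunner's side and grip the hex bolt head in line with the nutrunner, which is turning that bolt's lock nut and dragging the bolt round with it: hold the head firmly so that it stops turning, and finish while still holding it. Leave the other tools and parts where they are.

Things in the scene. Friction and masses are not known exactly. Their poses are not given: they have to be found in the camera images.
- roller: Loose steel conveyor roller, 0.35 kg: tube 40 mm across and 180 mm long, 10 mm round axle sticking out 12 mm at each end. Origin at its middle on the axle's line, x along the axle; either end may go either way. It starts level in the V rest, axle line 42 mm above the bench.
- rest: Fixed plywood V rest under the roller: two 12 mm V boards, 55 mm either side of its middle and 36 mm high at their tips, on a base plate 8 mm thick, 150 x 90 mm. Between the boards the tube is free to grip from above. Origin under its centre, x along the roller.
- conveyor: Fixed conveyor section, 380 mm long, 356 mm wide over its side rails, 125 mm high. Origin on the bench under its centre: x along the conveyor, y across it along its rollers, z up. Fitted rollers like the loose one lie at x = -140 and +140 mm; at x = 0, between two U brackets inside the rails, one is missing.
- seat (a point): Centre of the missing roller's place: a seated roller's origin is here, its axle along the conveyor's y, 105 mm above the bench, tube top level with the brackets' tops, 4 mm end play each way between the brackets. The bench 86 mm below the seated tube is clear but for a spare bolt, a nut and a screwdriver, all lower than 62 mm.
- slot_a (a point): Slot in the +y bracket's inner upright (4 mm sheet), open at the top: 36 mm wide at the upright's top (125 mm above the bench), narrowing to 12 mm at 112 mm, bottom at 100 mm. The point lies on the seated axle's line, mid-sheet, 96 mm from the seat along the conveyor's y.
- slot_b (a point): The same slot in the -y bracket, 96 mm from the seat the other way.
- gap (a point): Middle of the gap in the +y U bracket (nutrunner's side), between its two 4 mm uprights, at their tops, 125 mm above the bench. The gap is 46 mm wide across (conveyor's y), 170 mm long (x), open at the top and both ends; its floor is 49 mm above the bench. Two hex bolt heads face it, at x = -55 and +55 mm.
- bolt_head: Hex head of the loose bolt in that gap, at the conveyor's x = -55 or +55 mm: 24 mm across flats, 27.7 over corners, 10 mm thick. Origin at its centre, 100 mm above the bench, 12 mm from the outer upright, 34 mm from the inner. y: bolt axis, level, to the nutrunner; x, z turn with it. Jaws closing along the conveyor's x swing it flat between them.
- tight_bolt: The other, identical bolt of that bracket, already tight and fixed: not the one to hold. Origin on the bench straight under its head's centre.
- bolt (a joint): Turn of the loose bolt about its axis, rad. Unheld, the nutrunner drags it up steadily at about 0.35 rad/s with about 0.1 N m; gripped with 20 N or more it stands still.
- nutrunner: Fixed nutrunner on its slide outside the +y rail, in line with the loose bolt; a dark socket covers the lock nut. Origin on the bench straight under the loose bolt's head; from there it reaches from 72 to 345 mm along the conveyor's +y, 144 mm high.
- spanner: Bystander: loose steel spanner, 240 mm, on the bench. Origin at its middle, underside.
- screwdriver: Bystander: loose black-handled screwdriver, 200 mm, lying on the bench between the conveyor's rails. Origin at its middle, underside.
- spare_bolt: Bystander: spare bolt standing on its 24 mm hex head between the conveyor's rails, 60 mm high. Origin at the underside.
- spare_nut: Bystander: spare 24 mm hex nut lying between the conveyor's rails, 14 mm high. Origin at the underside.
- spray_can: Bystander: small blue spray can standing, 52 mm across, 140 mm high. Origin at the underside.
- case_wheel: Bystander: black suitcase wheel lying flat, 50 mm across, 26 mm high. Origin at the underside.
Mind the look-alikes: they are no part of the job. Several things have the shape of the roller; the one meant has the colours described above.

How it is judged:
On the way, in this order (a step that is already met when the one before it is completed fails the run):
1. the roller lies down in both slots and has been let go (x of roller in the frame of conveyor between -0.006 and 0.006 m and y of roller in the frame of conveyor between -0.008 and 0.008 m and z of roller in the frame of conveyor between 0.1 and 0.108 m and angle between the x axis of roller and the y axis of conveyor, either way round below 0.06 rad and contact force between the fingers and roller below 0.3 N and linear speed of roller below 0.05 m/s), for 0.2 s.
2. the turning bolt's head is gripped and stands still for a second (distance between the grasp point and bolt_head below 0.025 m and contact force between the fingers and bolt_head above 5 N and velocity of joint bolt between -0.05 and 0.05 rad/s), for 1 s.
At the end, for the whole second after the job is handed in: Fingers grip the loose bolt's head (TCP within 25 mm, over 5 N) and it stands still (under 0.05 rad/s); the roller rests untouched in both slots, within 6 mm along and 8 mm across the conveyor, axle line 100 to 108 mm high, 0.06 rad from square (all of step 2 and x of roller in the frame of conveyor between -0.006 and 0.006 m and y of roller in the frame of conveyor between -0.008 and 0.008 m and z of roller in the frame of conveyor between 0.1 and 0.108 m and angle between the x axis of roller and the y axis of conveyor, either way round below 0.06 rad and contact force between the arm and roller below 0.5 N and linear speed of roller below 0.05 m/s); the arm keeps its last pose, push and grip.
It fails at once if a bystander is moved by more than 30 mm (distance of any of spanner, screwdriver, spare_bolt, spare_nut, spray_can, case_wheel from where it was at the start of the episode above 0.03 m).
It fails at once if the roller falls into the brackets from more than about 25 mm (x of roller in the frame of conveyor between -0.03 and 0.03 m and y of roller in the frame of conveyor between -0.03 and 0.03 m and z of roller in the frame of conveyor between 0.1 and 0.118 m and contact force between the fingers and roller below 0.3 N and linear speed of roller above 0.7 m/s).
It also fails if it takes over 51 s, if anything falls off the work surface, if the arm or the gripper's body presses on something with over 40 N, if the wrist force passes 120 N, or if a joint passes its speed limit or range.

ROBOT

A 6-joint arm with a two-finger parallel gripper is mounted at the origin on the work surface. World frame = base frame: x ahead of the robot, y to its left, z up, the work surface at z = 0. Lengths are in m, angles in rad, forces in N, time in s.
With the tool pointing down it reaches from about 0.25 to 0.775 m from the base axis. Payload 4 kg.
Tool frame: the origin (TCP) lies between the finger pads, 19 mm behind the fingertips; this is the grasp point; y points along the fingers, z is the direction in which the jaws open and shut, and the axes are right-handed (so a half turn about y gives the same grasp; the last joint's range is limited). The gripper opens to 94 mm and grips with 3 to 60 N. Pads are 16 mm wide; open, the fingers measure 119 mm over their backs; the gripper's body (75 mm by 177 mm) begins 78 mm behind the grasp point.
Start: joints at [-1.427, 0.087, 1.371, -0, 1.684, -0.103], TCP at [0.134, -0.533, 0.224] pointing down, gripper open.
Joint ranges: [-3.1, 3.1], [-0.76, 2.03], [0.27, 2.55], [-1.08, 4.22], [0.17, 2.65], [-2.57, 2.57]. Speed limits (rad/s): [2.79, 2.79, 3.14, 3.14, 3.14, 3.14].

INTERFACE

Orientations are given as a 3x3 rotation matrix whose columns are the frame's x, y, z axes.
In Python, from rig import robot gives the robot as it stands. The module is installed in compiled form; this text tells all that it offers.
- The arm moves only by the tool carry_out, never from a script. Its argument "targets" is a list of rows, each an object of numbers: "tx", "ty", "tz": the shift along the tool's x, y, z in mm; "wx", "wy", "wz": the turn, a rotation vector about the tool's x, y, z in degrees. A call has 1 to 8 rows; each row shifts and turns the commanded pose from where the row before left it, along the tool's axes as they then stand; what a row does not reach is not made up. A row lasts 1/8 s, in which the tool goes at most 62.5 mm and 10.7 degrees, less where a joint would pass 70% of its speed; a pose out of reach is approached as far as the arm can. A call is refused whole if a number of a shift passes 62.5 or a number of a turn 10.7, either way. A call with a gripper value outside its range is refused whole. "jaw" is the opening in per cent of the stroke, from 0 (shut) to 100 (fully open), set as the call begins (left out, the last holds). The fingers move at their own pace and stop on an object; the grip force is fixed at half the most. Time passes only in rows, so rows that do not move let the fingers close. It gives the time, the measured TCP pose, the force and the opening at its end, in the units of the state.
- robot.sense(): the state, without advancing time (a new reading comes with each control period).
- robot.grab_frame(name): name is "side" or "top" or "wrist"; returns (picture, depth): 400x640x3 uint8, blue, green, red; 400x640 float32, m along the optical axis (not along the pixel's ray), 0 where there is no reading.
- robot.camera_params(name): a dict with "K" (3x3 intrinsics, pixels), "R" (3x3) and "t" (3): a world point X has camera coordinates R X + t. Camera axes: x right, y down, z forward; pixel columns grow to the right and rows downward; lengths in m; the calibration is good to about 2 mm. The wrist camera is an equidistant fisheye: a pixel r from the principal point sees the ray r / f radians off the axis. A picture is of the moment at which its call begins: read the wrist's pose just before it. camera_params takes no time and is no camera call; for the wrist camera it gives the pose at the moment of the call.
- robot.sign_off(): hands the job in, once; it reports no verdict.
The state is a dict: "t": time; "joint_positions": joint angles; "qd": joint speeds; "effort": joint torques, N m; "eef_pos": TCP position; "orientation": TCP orientation; "wrist_force": force on the tool from outside, world axes, zero at the start; "moment": the same for the moment, N m; "finger_gap": finger opening in m.
Only numpy, scipy, OpenCV 4.12 (cv2) and the standard library are available. Lean on these libraries where they do the work, as an engineer would, in place of code of your own. Each camera call takes 0.05 s, during which the arm holds its last target.

## Working session

There is one attempt and no reset: what is moved stays moved. The work goes in short steps, Python scripts to look and compute and a tool call to move; the robot and the scene stay as the last step left them, time stands still between calls to the robot, and variables do not carry over. Pictures are saved under pics/ and viewed, and the job is handed in when it is done.

Besides the shell and the picture viewer there is one more tool, called after ">>>" by a JSON object that holds its "api" and its "payload", one argument or row to a line. carry_out: Moves the arm, as the interface text tells. Its arguments: {"type":"object","properties":{"targets":{"type":"array","items":{"type":"object","properties":{"tx":{"type":"number"},"ty":{"type":"number"},"tz":{"type":"number"},"wx":{"type":"number"},"wy":{"type":"number"},"wz":{"type":"number"}}}},"jaw":{"type":"number"}},"required":["targets"]}

```bash
mkdir -p pics; python3 - <<'E'
from rig import robot
import cv2,numpy as np
s=robot.sense();print(s)
for n in("side","top","wrist"):
    c=robot.camera_params(n);print(n,c)
    p,d=robot.grab_frame(n);cv2.imwrite(f"pics/{n}0.png",p);np.save(f"pics/{n}0.npy",d)
print(robot.sense()['t'])
E
```

```text
{'t': 0.0, 'joint_positions': array([-1.42711809e+00,  8.79299689e-02,  1.37221146e+00, -8.95878508e-06,
        1.68355591e+00, -1.03105230e-01]), 'qd': array([ 0.00121107, -0.00091839,  0.00044806, -0.00100451,  0.00160327,
        0.00107318]), 'effort': array([ 1.43688696e-03, -3.40181029e+01, -3.02425218e+01,  7.20451679e-02,
        3.31787718e-02, -1.76135422e-04]), 'eef_pos': array([ 0.13427772, -0.53285882,  0.2231395 ]), 'orientation': array([[-9.69703467e-01, -3.10167552e-04,  2.44284852e-01],
       [-2.44284961e-01,  2.08171896e-03, -9.69701255e-01],
       [-2.07762544e-04, -9.99997785e-01, -2.09441936e-03]]), 'wrist_force': array([-0.29412168,  0.16459595, -0.30646434]), 'moment': array([-0.00124032,  0.02562438,  0.00592593]), 'finger_gap': 0.09416516108863277}
side {'K': array([[477.00666474,   0.        , 321.76590151],
       [  0.        , 477.00666474, 196.38477078],
       [  0.        ,   0.        ,   1.        ]]), 'R': array([[-0.99286162, -0.11851032, -0.01345764],
       [-0.04504715,  0.47706821, -0.87771104],
       [ 0.11043802, -0.87083938, -0.47900127]]), 't': array([0.47302833, 0.18506929, 0.98227765])}
top {'K': array([[409.40083055,   0.        , 324.54815486],
       [  0.        , 409.40083055, 204.71990916],
       [  0.        ,   0.        ,   1.        ]]), 'R': array([[-0.00579602, -0.99993704, -0.0096089 ],
       [-0.98294388,  0.00746331, -0.18375428],
       [ 0.18381443,  0.00837996, -0.98292524]]), 't': array([-0.14880226,  0.48646166,  0.95731611])}
wrist {'K': array([[309.70691629,   0.        , 322.54433058],
       [  0.        , 309.70691629, 194.85867179],
       [  0.        ,   0.        ,   1.        ]]), 'R': array([[ 0.24470624, -0.96959637, -0.00131818],
       [-0.93081185, -0.23529805,  0.27968578],
       [-0.27149248, -0.06721388, -0.96009069]]), 't': array([-0.55022927, -0.02922075,  0.39181034])}
0.15
```

View pics/top0.png

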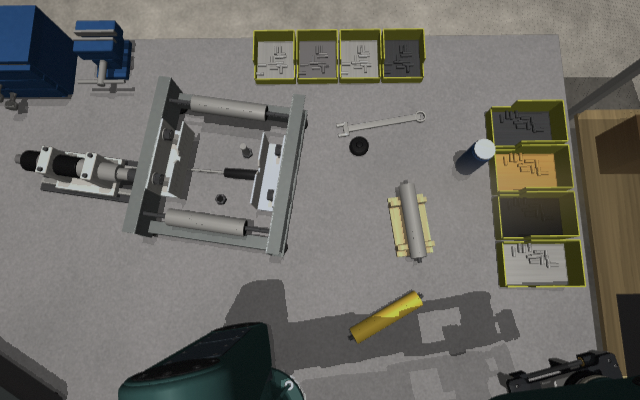

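View pics/side0.png

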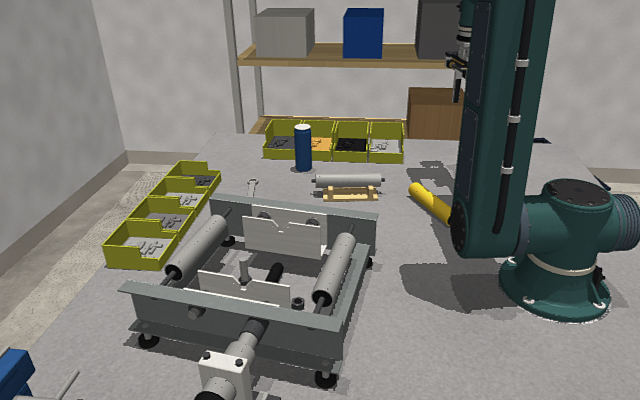

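View pics/wrist0.png

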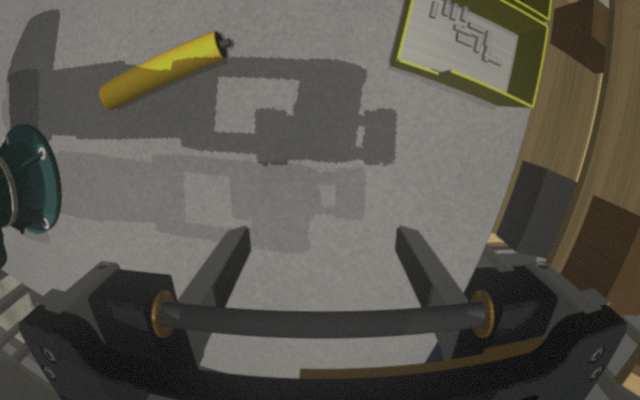

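The top view shows the grey roller in the V rest at about (413,220), a yellow look-alike at (386,316), and two fitted rollers at (215,108) and (205,222). I'll enlarge and measure.

```bash
cat > h.py <<'E'
import numpy as np,cv2
from rig import robot
def pts(n,d):
    c=robot.camera_params(n);K=c['K'];v,u=np.mgrid[:d.shape[0],:d.shape[1]]
    X=np.stack([(u-K[0,2])/K[0,0]*d,(v-K[1,2])/K[1,1]*d,d],-1)
    return (X-c['t'])@c['R']   # R^T(X-t)
def proj(n,X):
    c=robot.camera_params(n);x=c['R']@np.array(X)+c['t'];x=c['K']@x;return x[:2]/x[2]
E
python3 - <<'E'
from h import *
p=cv2.imread('pics/top0.png');d=np.load('pics/top0.npy');P=pts('top',d)
cv2.imwrite('pics/c1.png',cv2.resize(p[60:270,10:320],None,fx=2.5,fy=2.5,interpolation=cv2.INTER_CUBIC))
cv2.imwrite('pics/c2.png',cv2.resize(p[160:350,340:460],None,fx=3,fy=3,interpolation=cv2.INTER_CUBIC))
s=cv2.imread('pics/side0.png');cv2.imwrite('pics/c3.png',cv2.resize(s[190:390,110:390],None,fx=2.8,fy=2.8,interpolation=cv2.INTER_CUBIC))
z=P[...,2]; z[d==0]=0
print('bench z',np.median(z[300:320,450:500]), np.median(z[60:80,200:240]))
# roller: z>0.045
def axis(m,name):
    q=P[m];c=q[:,:2].mean(0);w,V=np.linalg.eigh(np.cov((q[:,:2]-c).T));a=V[:,1];pr=(q[:,:2]-c)@a;pe=(q[:,:2]-c)@V[:,0]
    print(name,len(q),'c',c,'mid',c+a*(pr.max()+pr.min())/2+V[:,0]*(pe.max()+pe.min())/2,'ang',np.degrees(np.arctan2(a[1],a[0])),'len',np.ptp(pr),'wid',np.ptp(pe),'zmax',np.percentile(q[:,2],98))
box=np.zeros(z.shape,bool);box[170:275,380:445]=1
axis(box&(z>0.045)&(z<.07),'roller')
axis(box&(z>0.003)&(z<.012),'base')
axis(box&(z>0.003)&(z<.07),'all')
cb=np.zeros(z.shape,bool);cb[60:270,120:315]=1
axis(cb&(z>0.117)&(z<.135),'rails')
E
```

```text
bench z -1.5757061357364385e-07 -0.0003302751729296088
roller 1224 c [ 0.4438566  -0.36213548] mid [ 0.44545351 -0.36353084] ang -172.7052695218257 len 0.20290988597316673 wid 0.039032589295107695 zmax 0.06419676207568346
base 1143 c [ 0.43720816 -0.36281831] mid [ 0.44861855 -0.37138682] ang 175.33113753750413 len 0.2732568131820724 wid 0.1678013490809802 zmax 0.011342239372479941
all 2691 c [ 0.44056907 -0.36197779] mid [ 0.44694661 -0.37108561] ang -175.61469048883495 len 0.2699172265308748 wid 0.18139950992378923 zmax 0.06333734127994844
rails 7005 c [0.56756131 0.10084439] mid [0.57700323 0.10751348] ang 81.1292656056076 len 0.378944341566552 wid 0.3813565214591508 zmax 0.12765863254039414
```

View pics/c1.png

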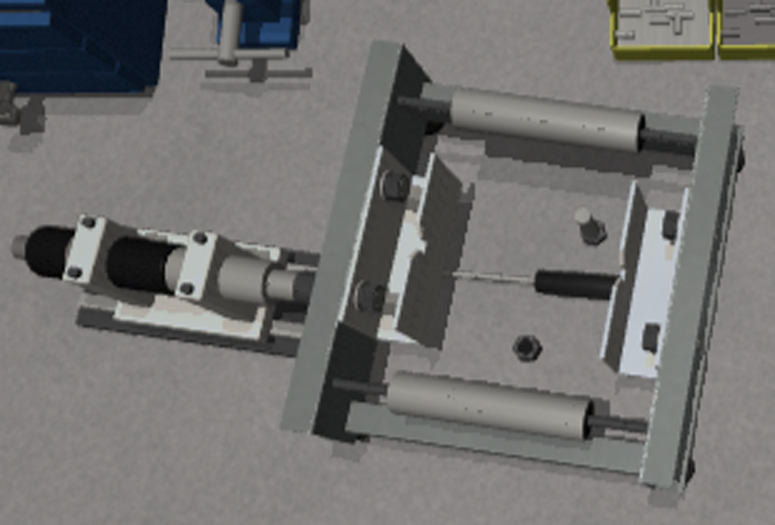

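View pics/c2.png

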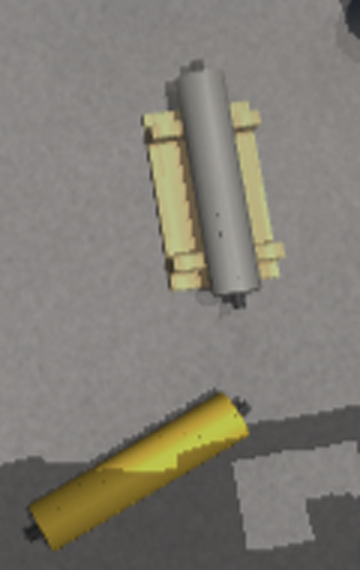

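View pics/c3.png

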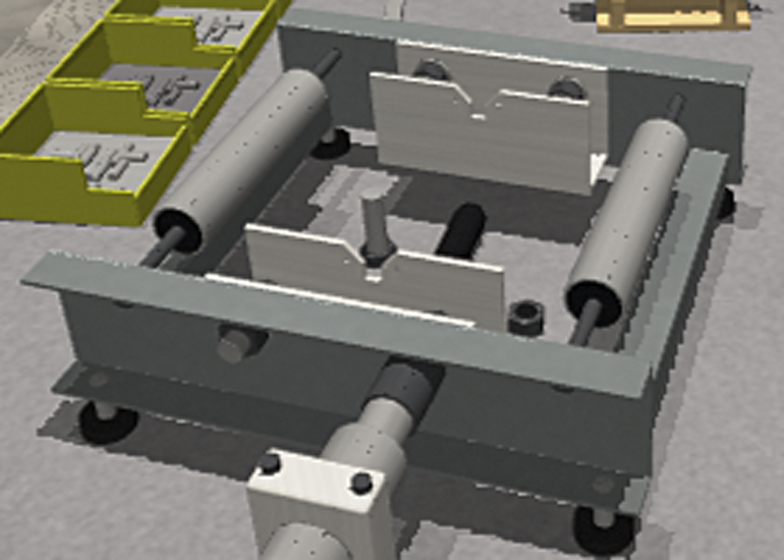

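Candidates for the roller: grey in the V rest (413,220), yellow on the bench (386,316), and fitted ones in the conveyor (215,108) and (205,222). The loose steel-grey one in the V rest is the one meant, and the crop confirms this. The nutrunner's socket points at the nearer head, around px (158,177), which is conveyor x = -55. Next I'll measure the conveyor pose more exactly.

```bash
python3 - <<'E'
from h import *
p=cv2.imread('pics/top0.png');d=np.load('pics/top0.npy');P=pts('top',d);z=P[...,2];z[d==0]=0
v,u=np.mgrid[:400,:640]
def rect(m,n):
    q=P[m][:,:2].astype(np.float32); r=cv2.minAreaRect(q*1000);print(n,len(q),np.round(r[0],1),np.round(r[1],1),round(r[2],2),'z',np.percentile(P[m][:,2],[5,50,95]).round(4))
def big(m):
    n,l,s,c=cv2.connectedComponentsWithStats(m.astype(np.uint8));return [l==i for i in np.argsort(-s[1:,4])[:]+1 if s[i,4]>60]
cb=(v>60)&(v<270)&(u>115)&(u<315)
print('z~.125')
for m in big(cb&(z>0.120)&(z<.131)):
    print('px',u[m].mean().round(),v[m].mean().round());rect(m,'c')
# whole
rect(cb&(z>0.120)&(z<.131),'whole')
# roller line fit at top ridge
m=(v>170)&(v<275)&(u>380)&(u<445)&(z>.046)&(z<.07)
for m in big(m): rect(m,'roller')
E
```

```text
z~.125
px 147.0 155.0
c 2291 [599.2 255.6] [ 38.5 379.6] 81.21 z [0.1215 0.1245 0.1271]
px 285.0 174.0
c 2260 [550.8 -62.4] [ 35.1 380.6] 81.17 z [0.1221 0.1248 0.1274]
px 204.0 221.0
c 843 [436.9 117.3] [180.2  29.3] 80.93 z [0.1206 0.1233 0.1263]
px 228.0 105.0
c 718 [711.5  75.8] [181.1  29.9] 81.12 z [0.1204 0.1232 0.1266]
px 180.0 135.0
c 74 [638.9 184.1] [ 5.9 69.4] 81.22 z [0.1211 0.124  0.1263]
px 171.0 176.0
c 74 [541.2 198.9] [ 5.  72.3] 80.44 z [0.1204 0.1242 0.1268]
px 253.0 188.0
c 67 [511.3   9.4] [ 4.6 70.5] 81.73 z [0.1212 0.1238 0.1268]
px 261.0 146.0
c 65 [608.3  -5.7] [ 4.5 72.4] 81.18 z [0.1209 0.1239 0.1271]
whole 6399 [575.3  97.6] [358.3 380.6] 81.3 z [0.121  0.1243 0.1271]
roller 1199 [ 441.7 -364.2] [195.3  39. ] 7.08 z [0.0494 0.0586 0.0632]
```

>>> {"api": "carry_out", "payload": {
  "targets": [
    {"tx": -50,"tz": -13},
    {"tx": -50,"tz": -13},
    {"tx": -50,"tz": -13},
    {"tx": -50,"tz": -13},
    {"tx": -50,"tz": -13},
    {"tx": -50,"tz": -13},
    {"tx": -43,"tz": -10,"wy": 7},
    {}
  ],
  "jaw": 100
}}

```text
invalid input at $.targets[0]: expected keys tx, ty, tz, wx, wy, wz
```

```bash
python3 - <<'E'
from h import *
for n in("wrist","top"):
    p,d=robot.grab_frame(n);cv2.imwrite(f"pics/{n}1.png",p);np.save(f"pics/{n}1.npy",d)
s=robot.sense();print(s['t'],s['eef_pos'],np.degrees(np.arctan2(s['orientation'][1,2],s['orientation'][0,2])),s['joint_positions'],s['orientation'][2])
d=np.load('pics/top1.npy');p=cv2.imread('pics/wrist1.png')
E
```

```text
0.25 [ 0.13433904 -0.53311218  0.22376227] -75.86007247155277 [-1.42708013e+00  8.75530330e-02  1.37139026e+00  2.13385928e-06
  1.68361838e+00 -1.03071809e-01] [-1.01811639e-04 -9.99999530e-01 -9.63663660e-04]
```

View pics/wrist1.png

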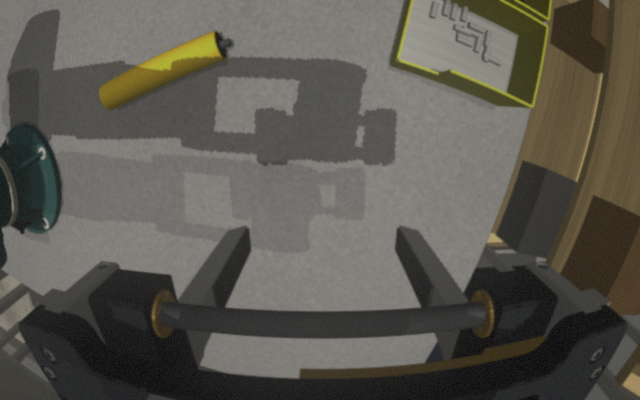

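The call was refused because every key is needed, so the arm has not moved (the wrist view is unchanged). I'll send it again in full.

>>> {"api": "carry_out", "payload": {
  "targets": [
    {"tx": -50,"ty": 0,"tz": -13,"wx": 0,"wy": 0,"wz": 0},
    {"tx": -50,"ty": 0,"tz": -13,"wx": 0,"wy": 0,"wz": 0},
    {"tx": -50,"ty": 0,"tz": -13,"wx": 0,"wy": 0,"wz": 0},
    {"tx": -50,"ty": 0,"tz": -13,"wx": 0,"wy": 0,"wz": 0},
    {"tx": -50,"ty": 0,"tz": -13,"wx": 0,"wy": 0,"wz": 0},
    {"tx": -50,"ty": 0,"tz": -13,"wx": 0,"wy": 0,"wz": 0},
    {"tx": -43,"ty": 0,"tz": -10,"wx": 0,"wy": 7,"wz": 0},
    {"tx": 0,"ty": 0,"tz": 0,"wx": 0,"wy": 0,"wz": 0}
  ],
  "jaw": 100
}}

```text
t: 1.25
eef_pos: [0.4476, -0.3624, 0.2237]
orientation: [[-0.992, -0.0, 0.129], [-0.129, 0.001, -0.992], [0.0, -1.0, -0.001]]
wrist_force: [0.1, 0.8, -0.4]
finger_gap: 0.0941
```

```bash
python3 - <<'E'
from h import *
for n in("wrist",):
    p,d=robot.grab_frame(n);cv2.imwrite(f"pics/{n}2.png",p);np.save(f"pics/{n}2.npy",d)
s=robot.sense();print(s['t'],s['eef_pos'],np.degrees(np.arctan2(s['orientation'][1,2],s['orientation'][0,2])),s['joint_positions'],s['orientation'][2])
c=robot.camera_params('wrist');K,R,t=c['K'],c['R'],c['t']
v,u=np.mgrid[:400,:640];x=(u-K[0,2])/K[0,0];y=(v-K[1,2])/K[1,1];r=np.hypot(x,y)+1e-9
D=np.stack([np.sin(r)*x/r,np.sin(r)*y/r,np.cos(r)],-1);X=D/D[...,2:]*d[...,None];P=(X-t)@R
np.save('pics/wrist2P.npy',P)
m=(P[...,2]>.046)&(P[...,2]<.066)&(abs(P[...,0]-.445)<.15)&(abs(P[...,1]+.364)<.06)
q=P[m].astype(np.float32)
r=cv2.minAreaRect(q[:,:2]*1000);print(m.sum(),r,np.percentile(q[:,2],[5,50,99]))
m=m&(P[...,2]>.05);q=P[m].astype(np.float32);r=cv2.minAreaRect(q[:,:2]*1000);print(m.sum(),r)
# tube brightness along axis
E
```

```text
1.3 [ 0.44612804 -0.3634643   0.22381135] -82.6672595541346 [-7.81820805e-01  1.44836402e-01  1.30814195e+00 -5.95460574e-04
  1.68952653e+00  6.60924611e-01] [ 1.02676447e-03 -9.99999409e-01 -3.57126497e-04]
5403 ((445.1789245605469, -366.5689392089844), (203.24342346191406, 39.51860427856445), 7.365154266357422) [0.04986139 0.05937891 0.06288554]
5110 ((444.56634521484375, -366.64862060546875), (180.5824737548828, 38.03171920776367), 7.094080924987793)
```

View pics/wrist2.png

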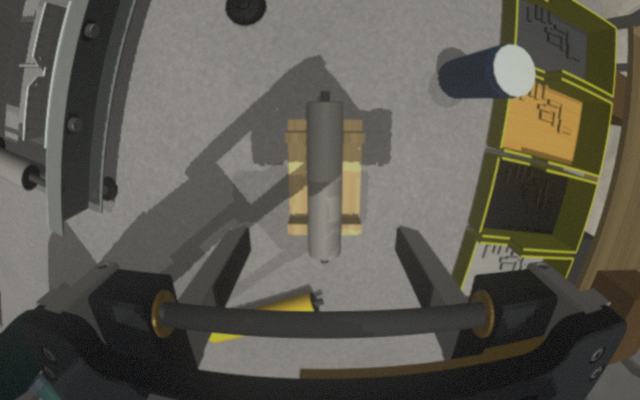

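The wrist view shows the grey roller at px (324,180), between the fingers' directions. The tube measures 180.6 mm long with its middle at (0.4446,-0.3655). I'll descend and grip.

>>> {"api": "carry_out", "payload": {
  "targets": [
    {"tx": 1.5,"ty": 40,"tz": 2,"wx": 0,"wy": 0,"wz": 0},
    {"tx": 0,"ty": 50,"tz": 0,"wx": 0,"wy": 0,"wz": 0},
    {"tx": 0,"ty": 50,"tz": 0,"wx": 0,"wy": 0,"wz": 0},
    {"tx": 0,"ty": 25,"tz": 0,"wx": 0,"wy": 0,"wz": 0},
    {"tx": 0,"ty": 15,"tz": 0,"wx": 0,"wy": 0,"wz": 0},
    {"tx": 0,"ty": 0,"tz": 0,"wx": 0,"wy": 0,"wz": 0}
  ],
  "jaw": 100
}}

```text
t: 2.05
eef_pos: [0.4432, -0.3667, 0.0436]
orientation: [[-0.992, -0.001, 0.123], [-0.123, 0.001, -0.992], [0.001, -1.0, -0.001]]
wrist_force: [-0.4, 0.1, 0.1]
finger_gap: 0.094
```

>>> {"api": "carry_out", "payload": {
  "targets": [
    {"tx": 0,"ty": 0,"tz": 0,"wx": 0,"wy": 0,"wz": 0},
    {"tx": 0,"ty": 0,"tz": 0,"wx": 0,"wy": 0,"wz": 0},
    {"tx": 0,"ty": 0,"tz": 0,"wx": 0,"wy": 0,"wz": 0},
    {"tx": 0,"ty": 0,"tz": 0,"wx": 0,"wy": 0,"wz": 0},
    {"tx": 0,"ty": 0,"tz": 0,"wx": 0,"wy": 0,"wz": 0},
    {"tx": 0,"ty": 0,"tz": 0,"wx": 0,"wy": 0,"wz": 0}
  ],
  "jaw": 0
}}

```text
t: 2.8
eef_pos: [0.444, -0.3647, 0.0441]
orientation: [[-0.992, -0.001, 0.124], [-0.124, 0.004, -0.992], [0.0, -1.0, -0.004]]
wrist_force: [-0.5, 4.0, 1.8]
finger_gap: 0.0393
```

>>> {"api": "carry_out", "payload": {
  "targets": [
    {"tx": 0,"ty": -15,"tz": 0,"wx": 0,"wy": 0,"wz": 0},
    {"tx": 0,"ty": -35,"tz": 0,"wx": 0,"wy": 0,"wz": 0},
    {"tx": 0,"ty": -45,"tz": 0,"wx": 0,"wy": 0,"wz": 0},
    {"tx": 0,"ty": -45,"tz": 0,"wx": 0,"wy": 0,"wz": 0},
    {"tx": 0,"ty": -35,"tz": 0,"wx": 0,"wy": 0,"wz": 0},
    {"tx": 0,"ty": -5,"tz": 0,"wx": 0,"wy": 0,"wz": 0}
  ]
}}

```text
t: 3.55
eef_pos: [0.4452, -0.3677, 0.228]
orientation: [[-0.992, 0.005, 0.124], [-0.124, -0.006, -0.992], [-0.004, -1.0, 0.006]]
wrist_force: [0.4, -0.5, -3.4]
finger_gap: 0.0397
```

>>> {"api": "carry_out", "payload": {
  "targets": [
    {"tx": 0,"ty": 0,"tz": 0,"wx": 0,"wy": -9.3,"wz": 0},
    {"tx": 0,"ty": 0,"tz": 0,"wx": 0,"wy": -9.3,"wz": 0},
    {"tx": 0,"ty": 0,"tz": 0,"wx": 0,"wy": -9.3,"wz": 0},
    {"tx": 0,"ty": 0,"tz": 0,"wx": 0,"wy": -9.3,"wz": 0},
    {"tx": 0,"ty": 0,"tz": 0,"wx": 0,"wy": -9.3,"wz": 0},
    {"tx": 0,"ty": 0,"tz": 0,"wx": 0,"wy": -9.3,"wz": 0},
    {"tx": 0,"ty": 0,"tz": 0,"wx": 0,"wy": -9.3,"wz": 0},
    {"tx": 0,"ty": 0,"tz": 0,"wx": 0,"wy": -9,"wz": 0}
  ]
}}

```text
t: 4.55
eef_pos: [0.4434, -0.3659, 0.2215]
orientation: [[-0.147, -0.003, 0.989], [-0.989, 0.003, -0.147], [-0.002, -1.0, -0.004]]
wrist_force: [0.4, -0.0, -4.9]
finger_gap: 0.0398
```

```bash
cat >> h.py <<'E'
def goto(x,y,z,yaw):
    s=robot.sense();R=s['orientation'];dd=R.T@(np.array([x,y,z])-s['eef_pos'])*1000
    a=np.degrees(np.arctan2(R[1,2],R[0,2]))
    print('t',s['t'],'pos',s['eef_pos'].round(4),'yaw',a.round(2),'vert',R[:,1].round(4),'gap',s['finger_gap'],'F',s['wrist_force'].round(1));print('shift mm',dd.round(1),'wy',-(yaw-a))
E
python3 -c "
from h import *
goto(.5748,.0967,.225,-8.8)"
```

```text
t 4.55 pos [ 0.4434 -0.3659  0.2215] yaw -8.47 vert [-0.0034  0.0028 -1.    ] gap 0.039795079439992664 F [ 0.4 -0.  -4.9]
shift mm [-476.9   -2.7   61.8] wy 0.32987073427412916
```

>>> {"api": "carry_out", "payload": {
  "targets": [
    {"tx": -30,"ty": 0,"tz": 4,"wx": 0,"wy": 0.3,"wz": 0},
    {"tx": -50,"ty": 0,"tz": 7,"wx": 0,"wy": 0,"wz": 0},
    {"tx": -55,"ty": 0,"tz": 7,"wx": 0,"wy": 0,"wz": 0},
    {"tx": -55,"ty": 0,"tz": 7,"wx": 0,"wy": 0,"wz": 0},
    {"tx": -55,"ty": 0,"tz": 7,"wx": 0,"wy": 0,"wz": 0},
    {"tx": -55,"ty": 0,"tz": 7,"wx": 0,"wy": 0,"wz": 0},
    {"tx": -55,"ty": 0,"tz": 7,"wx": 0,"wy": 0,"wz": 0},
    {"tx": -50,"ty": 0,"tz": 7,"wx": 0,"wy": 0,"wz": 0}
  ]
}}

```text
t: 5.55
eef_pos: [0.5595, 0.0271, 0.2217]
orientation: [[-0.157, -0.004, 0.988], [-0.988, -0.0, -0.157], [0.001, -1.0, -0.004]]
wrist_force: [0.7, -0.8, -4.7]
finger_gap: 0.0391
```

>>> {"api": "carry_out", "payload": {
  "targets": [
    {"tx": -40,"ty": 0,"tz": 5,"wx": 0,"wy": 0,"wz": 0},
    {"tx": -25,"ty": 0,"tz": 3,"wx": 0,"wy": 0,"wz": 0},
    {"tx": 0,"ty": 0,"tz": 0,"wx": 0,"wy": 0,"wz": 0},
    {"tx": 0,"ty": 0,"tz": 0,"wx": 0,"wy": 0,"wz": 0},
    {"tx": 0,"ty": 0,"tz": 0,"wx": 0,"wy": 0,"wz": 0}
  ]
}}

```text
t: 6.18
eef_pos: [0.578, 0.087, 0.2237]
orientation: [[-0.159, -0.001, 0.987], [-0.987, -0.001, -0.159], [0.001, -1.0, -0.001]]
wrist_force: [0.7, 0.9, -4.2]
finger_gap: 0.0391
```

```bash
python3 - <<'E'
from h import *
goto(.5748,.0967,.150,-8.8)
for n in("top","wrist","side"):
    p,d=robot.grab_frame(n);cv2.imwrite(f"pics/{n}3.png",p);np.save(f"pics/{n}3.npy",d)
E
```

```text
t 6.175 pos [0.578  0.087  0.2237] yaw -9.15 vert [-1.e-03 -6.e-04 -1.e+00] gap 0.039063912338909206 F [ 0.7  0.9 -4.2]
shift mm [-9.1 73.7 -4.6] wy -0.3499115945230056
```

View pics/wrist3.png

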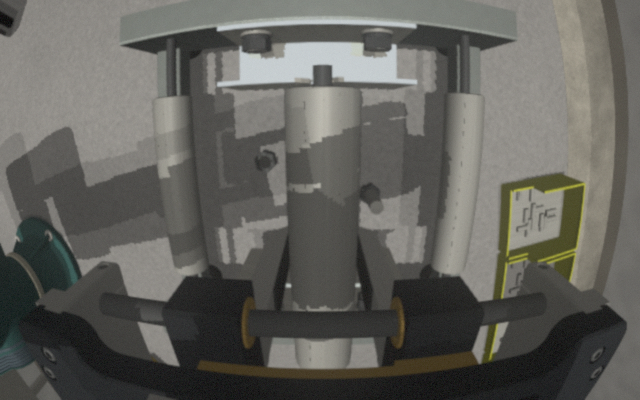

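View pics/top3.png

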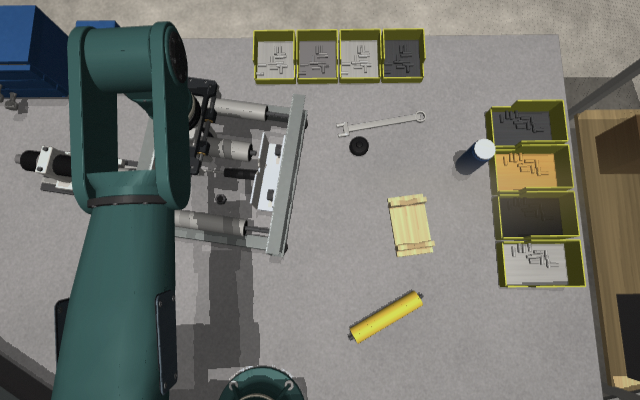

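View pics/side3.png

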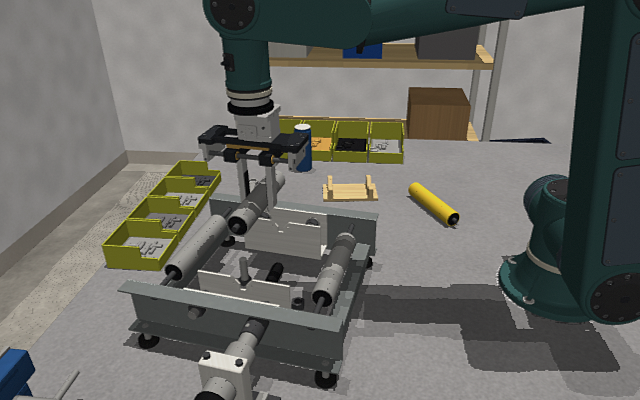

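Roller is held level over the gap (wrist px (323,190)). I'll check its offset in the grip and the bracket positions in the same wrist view.

```bash
cat >> h.py <<'E'
def fpts(n,d,c):
    K,R,t=c['K'],c['R'],c['t'];v,u=np.mgrid[:400,:640];x=(u-K[0,2])/K[0,0];y=(v-K[1,2])/K[1,1];r=np.hypot(x,y)+1e-9
    D=np.stack([np.sin(r)*x/r,np.sin(r)*y/r,np.cos(r)],-1);return (D/D[...,2:]*d[...,None]-t)@R
YAW=np.radians(-8.8);C=np.array([.5748,.0967,0]);RC=np.array([[np.cos(YAW),-np.sin(YAW),0],[np.sin(YAW),np.cos(YAW),0],[0,0,1]])
def conv(P): return (P-C)@RC
E
python3 - <<'E'
from h import *
d=np.load('pics/wrist3.npy');P=fpts('wrist',d,robot.camera_params('wrist'));P[d==0]=0
s=robot.sense();Q=conv(P)*1000;print('tcp conv',conv(s['eef_pos'])*1000)
v,u=np.mgrid[:400,:640]
m=(Q[...,2]>205)&(Q[...,2]<260)&(abs(Q[...,0])<35)&(v<260)&(u>280)&(u<365)
q=Q[m]
for lo,hi in((-200,-100),(-100,-95),(-95,-80),(-80,-60),(-60,-40),(-40,-20)):
    w=q[(q[:,1]>lo)&(q[:,1]<hi)]
    if len(w): print(lo,hi,len(w),w[:,0].min().round(1),w[:,0].max().round(1),((w[:,0].min()+w[:,0].max())/2).round(1),w[:,2].max().round(1))
t=q[(q[:,2]>230)];print('tube far end y',np.sort(t[:,1])[:20].round(1)); print('axle end',np.sort(q[:,1])[:5])
# -y upright
m=(Q[...,2]>120)&(Q[...,2]<131)&(Q[...,1]<-85)&(Q[...,1]>-106)&(abs(Q[...,0])<100)
r=cv2.minAreaRect(Q[m][:,:2].astype(np.float32));print('upright -y',m.sum(),r)
# rail and fitted rollers
for sx in(-140,140):
    m=(Q[...,2]>115)&(Q[...,2]<131)&(abs(Q[...,0]-sx)<25)&(Q[...,1]<0)&(Q[...,1]>-98)
    print('fit',sx,m.sum(),cv2.minAreaRect(Q[m][:,:2].astype(np.float32)),Q[m][:,2].max())
E
```

```text
tcp conv [  4.84845285  -8.768198   224.3196693 ]
tube far end y [-10.4 -10.3 -10.2 -10.1 -10.   -9.8  -9.5  -9.4  -9.2  -9.2  -9.1  -9.
  -8.9  -8.8  -8.8  -8.7  -8.7  -8.7  -8.6  -8.6]
axle end [-12.93532943 -12.53879466 -12.13608873 -11.96498163 -11.56844448]
upright -y 72 ((26.570980072021484, -95.66429901123047), (118.26113891601562, 5.410329341888428), 0.5368238687515259)
fit -140 2360 ((-138.4701385498047, -45.61448669433594), (35.44636917114258, 91.16339111328125), 0.17163753509521484) 126.885688476722
fit 140 2462 ((140.0405731201172, -45.24627685546875), (35.8499641418457, 90.47476959228516), 0.08133823424577713) 127.82709912070655
```

```bash
python3 - <<'E'
from h import *
d=np.load('pics/wrist3.npy');P=fpts('wrist',d,robot.camera_params('wrist'));Q=conv(P)*1000
for v in range(66,260,12): print(v,d[v,323].round(3),Q[v,323].round(1),end='|');
print()
for v in (120,180,240):
  print([ (u,Q[v,u].round(0).tolist()) for u in range(280,370,8)])
E
```

```text
66 0.145 [  6.   93.  227.8]|78 0.147 [  6.   86.9 227.3]|90 0.134 [  5.9  79.9 242.7]|102 0.137 [  5.9  74.5 241.8]|114 0.137 [  5.9  69.  243.3]|126 0.14 [  5.8  63.3 241.2]|138 0.141 [  5.8  57.9 242.5]|150 0.142 [  5.8  52.4 243. ]|162 0.144 [  5.7  46.5 241.7]|174 0.145 [  5.7  40.9 242.5]|186 0.147 [  5.7  34.9 242. ]|198 0.149 [  5.7  28.9 241.9]|210 0.151 [  5.6  22.8 241.9]|222 0.152 [  5.6  16.7 242.3]|234 0.155 [  5.6   9.8 241.3]|246 0.156 [  5.5   3.3 241.8]|258 0.158 [  5.5  -3.5 242. ]|
[(280, [-47.0, 57.0, 0.0]), (288, [-11.0, 66.0, 232.0]), (296, [-7.0, 66.0, 237.0]), (304, [-3.0, 66.0, 240.0]), (312, [1.0, 66.0, 241.0]), (320, [4.0, 66.0, 242.0]), (328, [8.0, 66.0, 241.0]), (336, [12.0, 66.0, 241.0]), (344, [16.0, 66.0, 238.0]), (352, [20.0, 66.0, 236.0]), (360, [25.0, 65.0, 222.0]), (368, [62.0, 56.0, -2.0])]
[(280, [-49.0, -20.0, 0.0]), (288, [-12.0, 36.0, 232.0]), (296, [-8.0, 37.0, 237.0]), (304, [-3.0, 38.0, 240.0]), (312, [0.0, 38.0, 241.0]), (320, [4.0, 38.0, 243.0]), (328, [8.0, 38.0, 242.0]), (336, [12.0, 38.0, 241.0]), (344, [16.0, 37.0, 239.0]), (352, [20.0, 36.0, 234.0]), (360, [53.0, -20.0, 1.0]), (368, [64.0, -21.0, -0.0])]
[(280, [-19.0, -0.0, 227.0]), (288, [-14.0, -1.0, 225.0]), (296, [-9.0, 4.0, 236.0]), (304, [-4.0, 5.0, 239.0]), (312, [-0.0, 6.0, 241.0]), (320, [4.0, 7.0, 242.0]), (328, [8.0, 6.0, 241.0]), (336, [12.0, 6.0, 240.0]), (344, [16.0, 5.0, 239.0]), (352, [21.0, 3.0, 234.0]), (360, [27.0, -2.0, 224.0]), (368, [31.0, -0.0, 228.0])]
```

```bash
python3 - <<'E'
from h import *
d=np.load('pics/wrist3.npy');P=fpts('wrist',d,robot.camera_params('wrist'));Q=conv(P)*1000
print([(v,Q[v,323].round(1)[1:].tolist()) for v in range(58,94,2)])
w=lambda v:[u for u in range(270,375) if Q[v,u,2]>226]
for v in (100,130,160,190,220):
    a=w(v); print(v,Q[v,a[0]].round(1),Q[v,a[-1]].round(1),((Q[v,a[0]]+Q[v,a[-1]])/2).round(1)[:2])
for y0,y1 in((88,106),(140,190)):
  m=(Q[...,2]>118)&(Q[...,2]<132)&(Q[...,1]<y1)&(Q[...,1]>y0)&(abs(Q[...,0])<190)
  r=cv2.minAreaRect(Q[m][:,:2].astype(np.float32));print('+y',m.sum(),r,Q[m].mean(0))
for sx in(-140,140):
    m=(Q[...,2]>115)&(Q[...,2]<131)&(abs(Q[...,0]-sx)<25)&(Q[...,1]>-10)&(Q[...,1]<98)
    print('fit',sx,m.sum(),cv2.minAreaRect(Q[m][:,:2].astype(np.float32)))
p=cv2.imread('pics/wrist3.png');cv2.imwrite('pics/w3c.png',cv2.resize(p[10:130,200:450],None,fx=3,fy=3))
E
```

```text
[(58, [125.4, 49.5]), (60, [123.3, 49.3]), (62, [120.9, 50.0]), (64, [118.8, 49.3]), (66, [93.0, 227.8]), (68, [92.1, 227.0]), (70, [91.0, 227.1]), (72, [89.9, 228.1]), (74, [88.9, 227.7]), (76, [88.1, 226.0]), (78, [86.9, 227.3]), (80, [85.9, 226.8]), (82, [84.8, 228.0]), (84, [83.9, 226.1]), (86, [81.9, 241.5]), (88, [72.3, 384.7]), (90, [79.9, 242.7]), (92, [79.1, 242.2])]
100 [  5.6  72.3 384.7] [ 24.5  75.8 227.7] [15. 74.]
130 [-12.8  60.8 228.6] [ 23.9  60.7 229.8] [ 5.5 60.7]
160 [-12.4  45.7 230.9] [ 24.   45.5 230.7] [ 5.8 45.6]
190 [-14.   28.8 226.6] [ 23.3  29.7 230.3] [ 4.7 29.2]
220 [-13.4  12.5 228.4] [ 24.2  11.6 226.7] [ 5.4 12. ]
+y 1005 ((-0.53314208984375, 93.12749481201172), (307.8237609863281, 10.154388427734375), 0.0016323592280969024) [  3.42061336  94.78527928 124.55818108]
+y 11643 ((0.01507568359375, 160.56405639648438), (379.9836730957031, 35.50400161743164), 0.18668709695339203) [  0.28660186 158.02214862 125.03773932]
fit -140 3183 ((-138.40155029296875, 40.106258392333984), (100.02798461914062, 36.40077590942383), 89.94377136230469)
fit 140 3375 ((140.25694274902344, 40.2733268737793), (36.51865768432617, 100.81291198730469), 0.7936438322067261)
```

View pics/w3c.png

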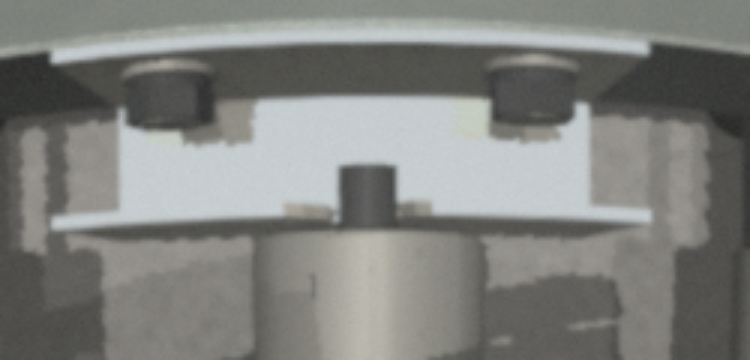

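>>> {"api": "carry_out", "payload": {
  "targets": [
    {"tx": -8,"ty": 20,"tz": -4.5,"wx": 0,"wy": -0.3,"wz": 0},
    {"tx": 0,"ty": 30,"tz": 0,"wx": 0,"wy": 0,"wz": 0},
    {"tx": 0,"ty": 20,"tz": 0,"wx": 0,"wy": 0,"wz": 0},
    {"tx": 0,"ty": 4,"tz": 0,"wx": 0,"wy": 0,"wz": 0},
    {"tx": 0,"ty": 0,"tz": 0,"wx": 0,"wy": 0,"wz": 0},
    {"tx": 0,"ty": 0,"tz": 0,"wx": 0,"wy": 0,"wz": 0}
  ]
}}

```text
t: 7.08
eef_pos: [0.576, 0.0967, 0.1519]
orientation: [[-0.153, 0.003, 0.988], [-0.988, 0.0, -0.153], [-0.001, -1.0, 0.003]]
wrist_force: [-0.5, -0.8, -3.4]
finger_gap: 0.0394
```

```bash
python3 - <<'E'
from h import *
goto(.5748,.0957,.1065,-8.8)
c=robot.camera_params('wrist');p,d=robot.grab_frame('wrist');cv2.imwrite('pics/w4.png',p)
cv2.imwrite('pics/w4c.png',cv2.resize(p[10:160,200:450],None,fx=3,fy=3))
Q=conv(fpts('wrist',d,c))*1000
s=robot.sense();print(conv(s['eef_pos'])*1000)
zt=s['eef_pos'][2]*1000
print([(v,Q[v,323].round(1)[1:].tolist()) for v in range(60,100,3)])
for v in (100,130,160,190,220):
    a=[u for u in range(270,375) if Q[v,u,2]>zt+2 and Q[v,u,2]<zt+30]
    print(v,((Q[v,a[0]]+Q[v,a[-1]])/2).round(1)[:2],Q[v,a,2].max())
E
```

```text
t 7.075 pos [0.576  0.0967 0.1519] yaw -8.77 vert [ 2.9e-03  1.0e-04 -1.0e+00] gap 0.03942883304828639 F [-0.5 -0.8 -3.4]
shift mm [ 1.2 45.4 -1.2] wy 0.025675195305650433
[  1.12840888   0.21931626 151.8396751 ]
[(60, [121.4, 48.4]), (63, [118.8, 48.6]), (66, [102.2, 154.1]), (69, [100.5, 154.6]), (72, [99.0, 154.6]), (75, [97.5, 154.3]), (78, [95.9, 154.2]), (81, [94.3, 155.0]), (84, [92.8, 155.2]), (87, [90.4, 169.0]), (90, [89.0, 169.4]), (93, [87.6, 169.6]), (96, [86.2, 169.4]), (99, [84.8, 170.0])]
100 [ 1.7 84.8] 170.07018860105072
130 [ 1.5 69.7] 170.27271627728467
160 [ 1.8 54.5] 170.86783317265582
190 [ 0.7 38.5] 169.96846905088393
220 [ 1.6 20.9] 169.87436304655986
```

View pics/w4c.png

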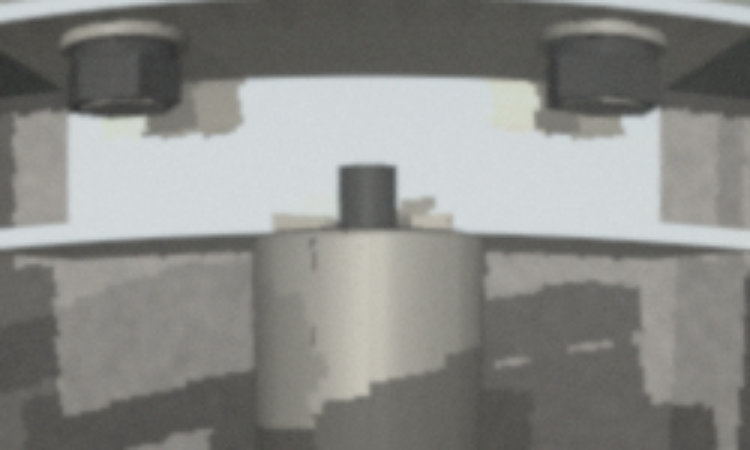

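The axle end is at wrist px (322,66) in line with the slot. The offsets are x +1.3 and y +0.6 mm, well inside the play, so I'll lower it in steps.

>>> {"api": "carry_out", "payload": {
  "targets": [
    {"tx": 0.7,"ty": 12,"tz": -1,"wx": 0,"wy": 0,"wz": 0},
    {"tx": 0,"ty": 12,"tz": 0,"wx": 0,"wy": 0,"wz": 0},
    {"tx": 0,"ty": 8,"tz": 0,"wx": 0,"wy": 0,"wz": 0},
    {"tx": 0,"ty": 5,"tz": 0,"wx": 0,"wy": 0,"wz": 0},
    {"tx": 0,"ty": 4,"tz": 0,"wx": 0,"wy": 0,"wz": 0},
    {"tx": 0,"ty": 2,"tz": 0,"wx": 0,"wy": 0,"wz": 0},
    {"tx": 0,"ty": 0,"tz": 0,"wx": 0,"wy": 0,"wz": 0},
    {"tx": 0,"ty": 0,"tz": 0,"wx": 0,"wy": 0,"wz": 0}
  ]
}}

```text
t: 8.12
eef_pos: [0.5742, 0.0963, 0.1075]
orientation: [[-0.152, 0.0, 0.988], [-0.988, -0.0, -0.152], [-0.0, -1.0, 0.0]]
wrist_force: [-0.3, -0.5, -4.5]
finger_gap: 0.0391
```

```bash
cat > chk.py <<'E'
from h import *
import sys
goto(.5748,.0957,.1065,-8.8)
c=robot.camera_params('wrist');p,d=robot.grab_frame('wrist');n=sys.argv[1];cv2.imwrite(f'pics/{n}.png',p)
cv2.imwrite(f'pics/{n}c.png',cv2.resize(p[10:160,200:450],None,fx=3,fy=3))
Q=conv(fpts('wrist',d,c))*1000
s=robot.sense();print(conv(s['eef_pos'])*1000)
print([(v,Q[v,323].round(1)[1:].tolist()) for v in range(60,100,3)])
print([(v,Q[v,323].round(1).tolist()) for v in (120,160,200,240)])
E
python3 chk.py w5
```

```text
t 8.125 pos [0.5742 0.0963 0.1075] yaw -8.76 vert [ 4.e-04 -0.e+00 -1.e+00] gap 0.03907900600964546 F [-0.3 -0.5 -4.5]
shift mm [0.5 1.  0.7] wy 0.042087542672730294
[ -0.56354299  -0.54271433 107.44709108]
[(60, [113.6, 50.1]), (63, [111.9, 47.5]), (66, [101.3, 110.8]), (69, [99.9, 109.2]), (72, [98.3, 110.2]), (75, [96.7, 110.4]), (78, [95.2, 109.9]), (81, [93.7, 109.6]), (84, [92.1, 110.0]), (87, [89.6, 124.8]), (90, [88.3, 124.7]), (93, [86.8, 125.7]), (96, [85.5, 124.4]), (99, [84.1, 125.4])]
[(120, [-0.1, 74.4, 125.9]), (160, [-0.0, 55.9, 125.9]), (200, [-0.0, 36.0, 124.5]), (240, [0.0, 15.3, 125.7])]
```

View pics/w5c.png

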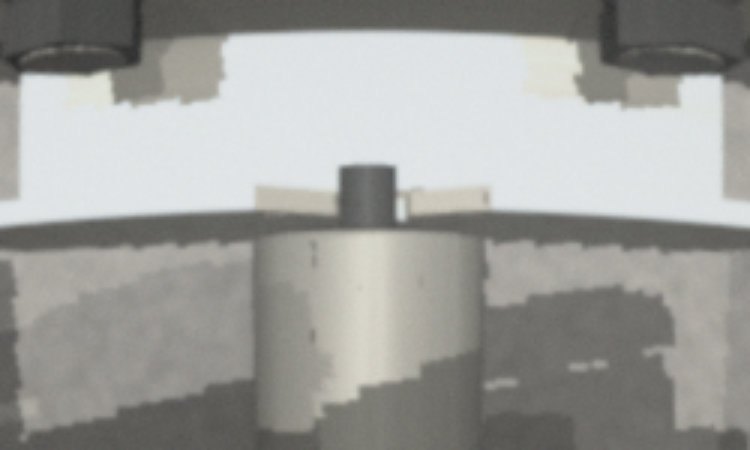

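The axle sits in the slot narrows and the tube top is at 125 mm as specified. Releasing.

>>> {"api": "carry_out", "payload": {
  "targets": [
    {"tx": 0,"ty": 0.5,"tz": 0,"wx": 0,"wy": 0,"wz": 0},
    {"tx": 0,"ty": 0,"tz": 0,"wx": 0,"wy": 0,"wz": 0},
    {"tx": 0,"ty": 0,"tz": 0,"wx": 0,"wy": 0,"wz": 0},
    {"tx": 0,"ty": 0,"tz": 0,"wx": 0,"wy": 0,"wz": 0},
    {"tx": 0,"ty": 0,"tz": 0,"wx": 0,"wy": 0,"wz": 0},
    {"tx": 0,"ty": 0,"tz": 0,"wx": 0,"wy": 0,"wz": 0}
  ],
  "jaw": 75
}}

```text
t: 8.93
eef_pos: [0.5741, 0.0962, 0.1068]
orientation: [[-0.152, 0.0, 0.988], [-0.988, -0.0, -0.152], [0.0, -1.0, 0.0]]
wrist_force: [-0.1, 0.2, 0.2]
finger_gap: 0.0704
```

>>> {"api": "carry_out", "payload": {
  "targets": [
    {"tx": 0,"ty": -5,"tz": 0,"wx": 0,"wy": 0,"wz": 0},
    {"tx": 0,"ty": -15,"tz": 0,"wx": 0,"wy": 0,"wz": 0},
    {"tx": 0,"ty": -25,"tz": 0,"wx": 0,"wy": 0,"wz": 0},
    {"tx": 0,"ty": -25,"tz": 0,"wx": 0,"wy": 0,"wz": 0},
    {"tx": 0,"ty": -15,"tz": 0,"wx": 0,"wy": 0,"wz": 0},
    {"tx": 0,"ty": 0,"tz": 0,"wx": 0,"wy": 0,"wz": 0},
    {"tx": 0,"ty": 0,"tz": 0,"wx": 0,"wy": 0,"wz": 0}
  ]
}}

```text
t: 9.8
eef_pos: [0.5736, 0.0962, 0.1908]
orientation: [[-0.152, -0.002, 0.988], [-0.988, -0.0, -0.152], [0.0, -1.0, -0.002]]
wrist_force: [-1.3, 0.1, 0.1]
finger_gap: 0.0706
```

```bash
python3 chk.py w6; python3 - <<'E'
from h import *
b=C+RC@np.array([-.055,.132,0]);print(b)
goto(b[0],b[1],.180,-8.8)
p,d=robot.grab_frame('side');cv2.imwrite('pics/s6.png',cv2.resize(p[190:390,110:390],None,fx=2.8,fy=2.8))
E
```

```text
t 9.8 pos [0.5736 0.0962 0.1908] yaw -8.76 vert [-1.6e-03 -2.0e-04 -1.0e+00] gap 0.07056837053862416 F [-1.3  0.1  0.1]
shift mm [ 0.3 84.3  1.4] wy 0.04136072190408946
[ -1.30084989  -0.71849842 190.36537542]
[(60, [126.4, 48.3]), (63, [123.3, 49.2]), (66, [120.3, 49.2]), (69, [117.4, 48.4]), (72, [114.4, 48.5]), (75, [111.4, 48.9]), (78, [108.5, 48.2]), (81, [100.4, 110.4]), (84, [98.0, 110.6]), (87, [95.8, 108.8]), (90, [93.4, 109.8]), (93, [91.0, 110.2]), (96, [88.2, 124.5]), (99, [86.0, 124.6])]
[(120, [-0.6, 70.7, 125.7]), (160, [-0.5, 40.8, 123.5]), (200, [-0.5, 9.7, 123.8]), (240, [-0.4, -23.3, 125.3])]
[0.54064157 0.23556037 0.        ]
t 9.85 pos [0.5734 0.0962 0.1904] yaw -8.76 vert [-2.4e-03 -3.0e-04 -1.0e+00] gap 0.07046025193006952 F [-0.5  0.7 -0.6]
shift mm [-132.8   10.4  -53.6] wy 0.04060443901928679
```

View pics/w6.png

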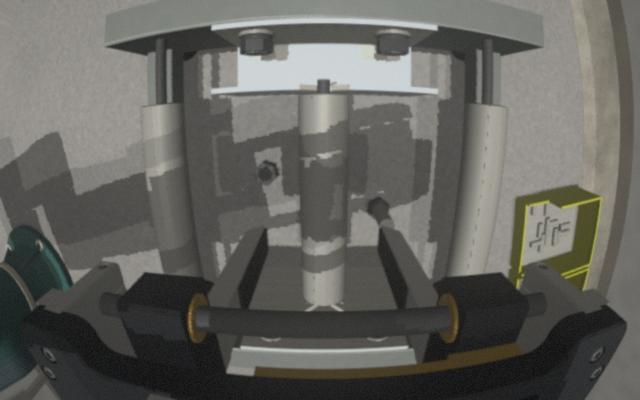

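View pics/s6.png

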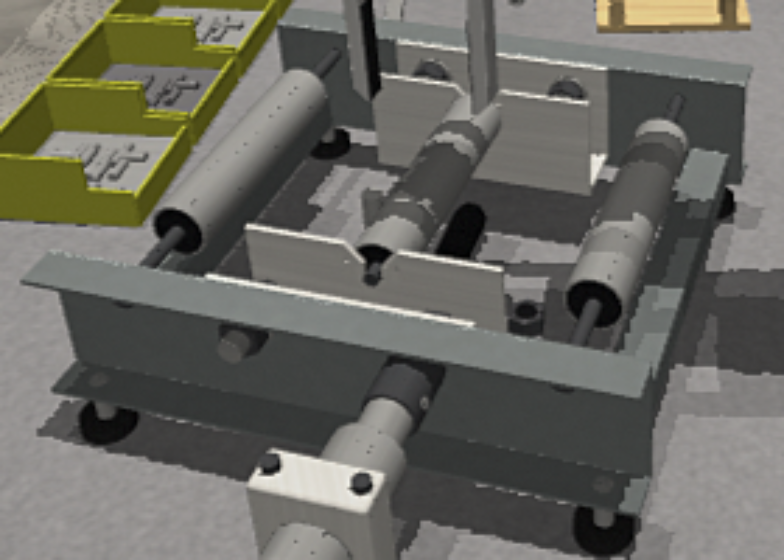

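Roller is seated: axle in the slot at wrist px (323,88), tube top at 125 mm, middle at y≈-1 mm. The two heads facing the gap are at wrist px (258,42) and (392,42). The left one (conveyor x = -55) is in line with the nutrunner's socket in the side view at (405,385); the other side's tight bolt shows a bare nut at (240,340). Next I'll measure the left head.

```bash
python3 - <<'E'
from h import *
c=robot.camera_params('wrist');p,d=robot.grab_frame('wrist')
Q=conv(fpts('wrist',d,c))*1000
for sx in(-55,55):
    m=(abs(Q[...,0]-sx)<25)&(Q[...,2]>88)&(Q[...,2]<118)&(Q[...,1]>115)&(Q[...,1]<141)
    q=Q[m];print(sx,m.sum(),q.min(0).round(1),q.max(0).round(1),q.mean(0).round(1))
m=(Q[...,2]>60)&(Q[...,2]<118)&(abs(Q[...,0])<85)&(Q[...,1]>139)&(Q[...,1]<149);print('outer face',m.sum(),np.median(Q[m][:,1]) if m.any() else 0)
cv2.imwrite('pics/w7c.png',cv2.resize(p[10:110,210:440],None,fx=3.4,fy=3.4))
# compare with top image initial, socket direction
d=np.load('pics/top0.npy');Qt=conv(pts('top',d))*1000
m=(Qt[...,1]>185)&(Qt[...,1]<345)&(Qt[...,2]>110)&(abs(Qt[...,0])<120);print('nutrunner x',np.median(Qt[m][:,0]),Qt[m].max(0))
E
```

```text
-55 764 [-69.4 124.9  88.1] [-40.4 141.  116. ] [-53.  132.6 107.9]
55 744 [ 40.7 125.4  89.5] [ 69.8 140.9 115.5] [ 53.6 132.7 108.1]
outer face 2636 143.2574095154023
nutrunner x -57.16949153224495 [-23.73829867 344.93455295 146.21821891]
```

View pics/w7c.png

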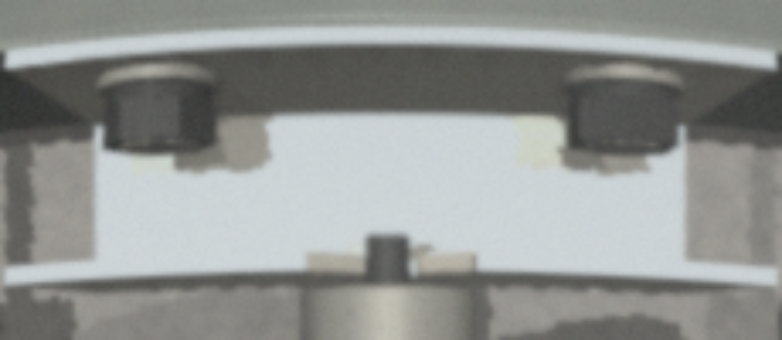

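The head measures at conveyor (-55,132), 100 mm high, and the nutrunner's line at x≈-57, so they agree. Moving above it.

```bash
python3 - <<'E'
from h import *
b=C+RC@np.array([-.055,.131,0]);goto(b[0],b[1],.19,-8.8)
E
```

```text
t 9.95 pos [0.5734 0.0962 0.1903] yaw -8.76 vert [-2.5e-03 -3.0e-04 -1.0e+00] gap 0.07048513000398883 F [-0.9  0.2  0. ]
shift mm [-131.7    0.4  -53.6] wy 0.03803246407158056
```

>>> {"api": "carry_out", "payload": {
  "targets": [
    {"tx": -32,"ty": 0,"tz": -13,"wx": 0,"wy": 0,"wz": 0},
    {"tx": -40,"ty": 0,"tz": -16,"wx": 0,"wy": 0,"wz": 0},
    {"tx": -38,"ty": 0,"tz": -16,"wx": 0,"wy": 0,"wz": 0},
    {"tx": -22,"ty": 0,"tz": -9,"wx": 0,"wy": 0,"wz": 0},
    {"tx": 0,"ty": 0,"tz": 0,"wx": 0,"wy": 0,"wz": 0},
    {"tx": 0,"ty": 0,"tz": 0,"wx": 0,"wy": 0,"wz": 0}
  ]
}}

```text
t: 10.7
eef_pos: [0.5408, 0.2341, 0.1912]
orientation: [[-0.153, -0.001, 0.988], [-0.988, -0.001, -0.153], [0.001, -1.0, -0.001]]
wrist_force: [-0.2, -0.0, -0.6]
finger_gap: 0.0703
```

```bash
python3 - <<'E'
from h import *
b=C+RC@np.array([-.055,.131,0]);goto(b[0],b[1],.10,-8.8)
c=robot.camera_params('wrist');p,d=robot.grab_frame('wrist');cv2.imwrite('pics/w8.png',p)
s,_=robot.grab_frame('side');cv2.imwrite('pics/s8.png',cv2.resize(s[150:390,110:390],None,fx=2.4,fy=2.4))
E
```

```text
t 10.7 pos [0.5408 0.2341 0.1912] yaw -8.79 vert [-7.0e-04 -1.1e-03 -1.0e+00] gap 0.07030586098814856 F [-0.2 -0.  -0.6]
shift mm [-0.6 91.2 -0.4] wy 0.01351091926233039
```

View pics/w8.png

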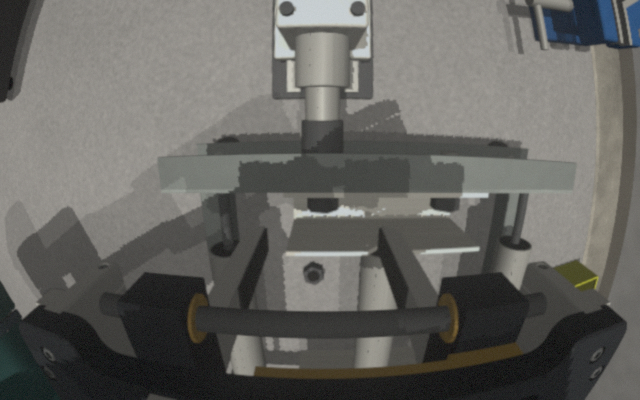

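View pics/s8.png

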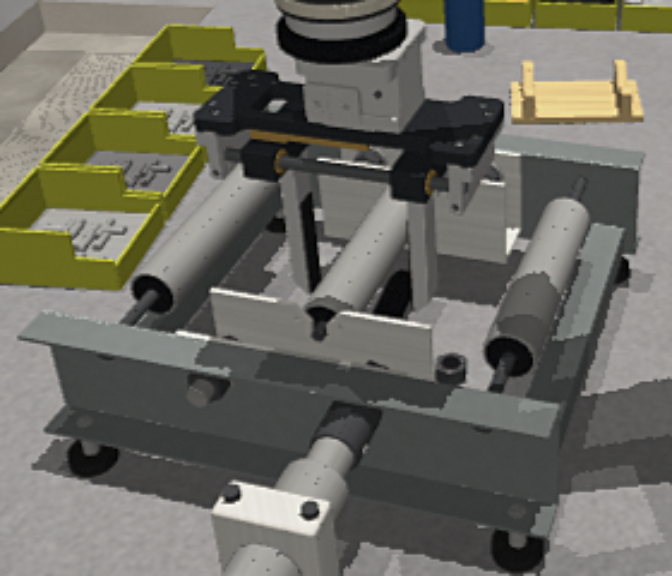

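The jaws are centred on the nutrunner and head column (wrist px 322). Descending into the gap with force checks.

>>> {"api": "carry_out", "payload": {
  "targets": [
    {"tx": -0.5,"ty": 20,"tz": 0,"wx": 0,"wy": 0,"wz": 0},
    {"tx": 0,"ty": 20,"tz": 0,"wx": 0,"wy": 0,"wz": 0},
    {"tx": 0,"ty": 10,"tz": 0,"wx": 0,"wy": 0,"wz": 0},
    {"tx": 0,"ty": 0,"tz": 0,"wx": 0,"wy": 0,"wz": 0}
  ]
}}

```text
t: 11.3
eef_pos: [0.5406, 0.2346, 0.1409]
orientation: [[-0.153, -0.002, 0.988], [-0.988, -0.001, -0.153], [0.001, -1.0, -0.002]]
wrist_force: [0.2, -0.0, 0.4]
finger_gap: 0.0704
```

>>> {"api": "carry_out", "payload": {
  "targets": [
    {"tx": 0,"ty": 10,"tz": 0,"wx": 0,"wy": 0,"wz": 0},
    {"tx": 0,"ty": 10,"tz": 0,"wx": 0,"wy": 0,"wz": 0},
    {"tx": 0,"ty": 10,"tz": 0,"wx": 0,"wy": 0,"wz": 0},
    {"tx": 0,"ty": 9,"tz": 0,"wx": 0,"wy": 0,"wz": 0},
    {"tx": 0,"ty": 2,"tz": 0,"wx": 0,"wy": 0,"wz": 0},
    {"tx": 0,"ty": 0,"tz": 0,"wx": 0,"wy": 0,"wz": 0},
    {"tx": 0,"ty": 0,"tz": 0,"wx": 0,"wy": 0,"wz": 0}
  ]
}}

```text
t: 12.18
eef_pos: [0.5412, 0.2355, 0.1013]
orientation: [[-0.152, 0.001, 0.988], [-0.988, 0.0, -0.152], [-0.0, -1.0, 0.001]]
wrist_force: [-0.3, -0.1, 0.3]
finger_gap: 0.0701
```

```bash
python3 - <<'E'
from h import *
b=C+RC@np.array([-.055,.131,0]);goto(b[0],b[1],.10,-8.8)
E
```

```text
t 12.175 pos [0.5412 0.2355 0.1013] yaw -8.76 vert [ 1.e-03  2.e-04 -1.e+00] gap 0.07013806956316043 F [-0.3 -0.1  0.3]
shift mm [ 1.1  1.3 -0.5] wy 0.04261824300113304
```

No contact on the way down. Closing, then waiting.

>>> {"api": "carry_out", "payload": {
  "targets": [
    {"tx": 0.5,"ty": 0.5,"tz": -0.5,"wx": 0,"wy": 0,"wz": 0},
    {"tx": 0,"ty": 0,"tz": 0,"wx": 0,"wy": 0,"wz": 0},
    {"tx": 0,"ty": 0,"tz": 0,"wx": 0,"wy": 0,"wz": 0},
    {"tx": 0,"ty": 0,"tz": 0,"wx": 0,"wy": 0,"wz": 0},
    {"tx": 0,"ty": 0,"tz": 0,"wx": 0,"wy": 0,"wz": 0},
    {"tx": 0,"ty": 0,"tz": 0,"wx": 0,"wy": 0,"wz": 0},
    {"tx": 0,"ty": 0,"tz": 0,"wx": 0,"wy": 0,"wz": 0},
    {"tx": 0,"ty": 0,"tz": 0,"wx": 0,"wy": 0,"wz": 0}
  ],
  "jaw": 0
}}

```text
t: 13.18
eef_pos: [0.5405, 0.235, 0.1003]
orientation: [[-0.152, 0.0, 0.988], [-0.988, -0.0, -0.152], [0.0, -1.0, 0.0]]
wrist_force: [1.0, -0.1, -0.1]
finger_gap: 0.0257
```

>>> {"api": "carry_out", "payload": {
  "targets": [
    {"tx": 0,"ty": 0,"tz": 0,"wx": 0,"wy": 0,"wz": 0},
    {"tx": 0,"ty": 0,"tz": 0,"wx": 0,"wy": 0,"wz": 0},
    {"tx": 0,"ty": 0,"tz": 0,"wx": 0,"wy": 0,"wz": 0},
    {"tx": 0,"ty": 0,"tz": 0,"wx": 0,"wy": 0,"wz": 0},
    {"tx": 0,"ty": 0,"tz": 0,"wx": 0,"wy": 0,"wz": 0},
    {"tx": 0,"ty": 0,"tz": 0,"wx": 0,"wy": 0,"wz": 0},
    {"tx": 0,"ty": 0,"tz": 0,"wx": 0,"wy": 0,"wz": 0},
    {"tx": 0,"ty": 0,"tz": 0,"wx": 0,"wy": 0,"wz": 0}
  ]
}}

```text
t: 14.18
eef_pos: [0.5405, 0.235, 0.1003]
orientation: [[-0.152, 0.0, 0.988], [-0.988, -0.0, -0.152], [0.0, -1.0, 0.0]]
wrist_force: [2.6, -0.1, -0.5]
finger_gap: 0.0256
```

```bash
python3 - <<'E'
from h import *
b=C+RC@np.array([-.055,.132,0]);goto(b[0],b[1],.10,-8.8);print(robot.sense()['moment'])
c=robot.camera_params('wrist');p,d=robot.grab_frame('wrist');cv2.imwrite('pics/w9.png',p)
s,ds=robot.grab_frame('side');cv2.imwrite('pics/s9.png',cv2.resize(s[150:390,110:390],None,fx=2.4,fy=2.4))
E
```

```text
t 14.175 pos [0.5405 0.235  0.1003] yaw -8.76 vert [ 5.e-04 -1.e-04 -1.e+00] gap 0.025639920887434435 F [ 2.6 -0.1 -0.5]
shift mm [-0.6  0.3  0.1] wy 0.038463944161424735
[-0.11838463 -0.58483586 -0.03060645]
```

View pics/w9.png

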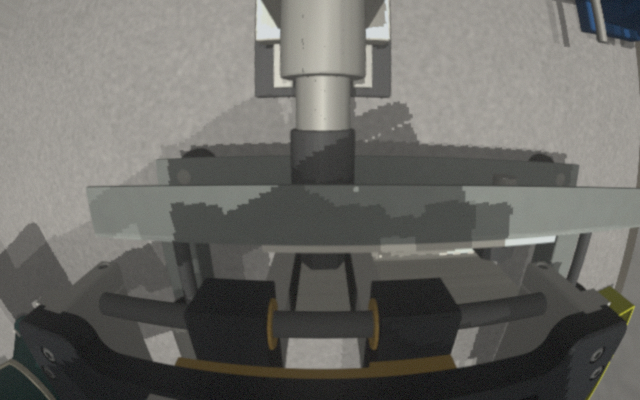

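View pics/s9.png

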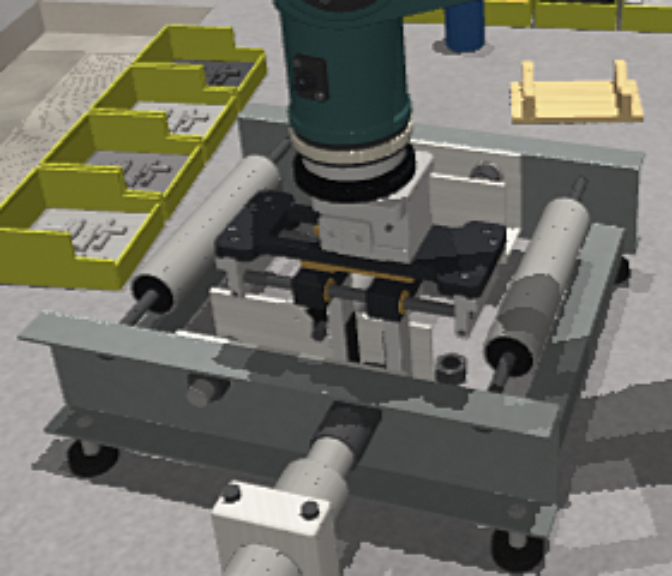

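Fingers hold the head (gap 25.6 mm, a little over the 24 mm flats), so I'll check whether it is still creeping.

>>> {"api": "carry_out", "payload": {
  "targets": [
    {"tx": 0,"ty": 0,"tz": 0,"wx": 0,"wy": 0,"wz": 0},
    {"tx": 0,"ty": 0,"tz": 0,"wx": 0,"wy": 0,"wz": 0},
    {"tx": 0,"ty": 0,"tz": 0,"wx": 0,"wy": 0,"wz": 0},
    {"tx": 0,"ty": 0,"tz": 0,"wx": 0,"wy": 0,"wz": 0},
    {"tx": 0,"ty": 0,"tz": 0,"wx": 0,"wy": 0,"wz": 0},
    {"tx": 0,"ty": 0,"tz": 0,"wx": 0,"wy": 0,"wz": 0},
    {"tx": 0,"ty": 0,"tz": 0,"wx": 0,"wy": 0,"wz": 0},
    {"tx": 0,"ty": 0,"tz": 0,"wx": 0,"wy": 0,"wz": 0}
  ]
}}

```text
t: 15.28
eef_pos: [0.5404, 0.235, 0.1003]
orientation: [[-0.152, 0.0, 0.988], [-0.988, -0.0, -0.152], [0.0, -1.0, 0.0]]
wrist_force: [4.6, -1.1, -0.5]
finger_gap: 0.0259
```

```bash
python3 - <<'E'
from h import *
for i in range(3):
    s=robot.sense();print(s['t'],s['finger_gap'],s['wrist_force'].round(2),s['moment'].round(2))
    p,d=robot.grab_frame('wrist')
cv2.imwrite('pics/w10.png',p);cv2.imwrite('pics/w10c.png',cv2.resize(p[230:340,230:420],None,fx=4,fy=4,interpolation=cv2.INTER_CUBIC))
q=cv2.imread('pics/w9.png');print(np.abs(p.astype(int)-q)[235:275,290:360].mean(),np.abs(p.astype(int)-q)[20:60,40:140].mean())
E
```

```text
15.275 0.02588483386955896 [ 4.61 -1.07 -0.55] [-0.11 -0.87 -0.  ]
15.325 0.02558716165453374 [ 4.63 -0.78 -1.24] [-0.15 -0.89  0.02]
15.375 0.025785941957553286 [ 3.06 -0.06 -1.65] [-0.15 -0.92  0.07]
2.1807142857142856 1.5744166666666666
```

View pics/w10c.png

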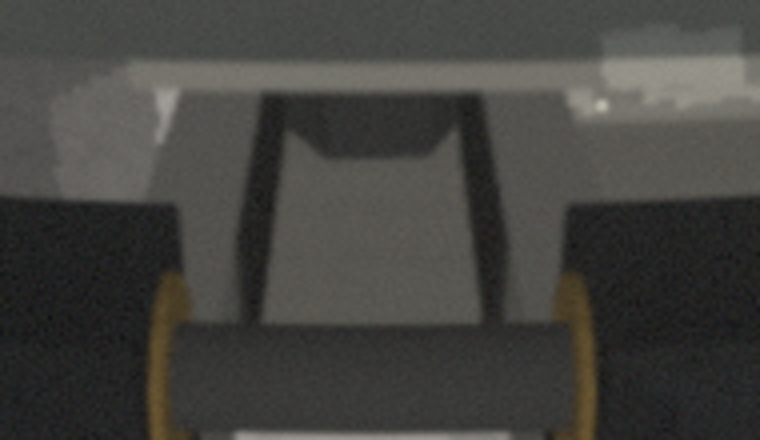

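Gap and view look steady. I'll wait one more second and compare the head's outline between frames to rule out slow creep.

>>> {"api": "carry_out", "payload": {
  "targets": [
    {"tx": 0,"ty": 0,"tz": 0,"wx": 0,"wy": 0,"wz": 0},
    {"tx": 0,"ty": 0,"tz": 0,"wx": 0,"wy": 0,"wz": 0},
    {"tx": 0,"ty": 0,"tz": 0,"wx": 0,"wy": 0,"wz": 0},
    {"tx": 0,"ty": 0,"tz": 0,"wx": 0,"wy": 0,"wz": 0},
    {"tx": 0,"ty": 0,"tz": 0,"wx": 0,"wy": 0,"wz": 0},
    {"tx": 0,"ty": 0,"tz": 0,"wx": 0,"wy": 0,"wz": 0},
    {"tx": 0,"ty": 0,"tz": 0,"wx": 0,"wy": 0,"wz": 0},
    {"tx": 0,"ty": 0,"tz": 0,"wx": 0,"wy": 0,"wz": 0}
  ]
}}

```text
t: 16.42
eef_pos: [0.5404, 0.235, 0.1003]
orientation: [[-0.152, 0.0, 0.988], [-0.988, -0.0, -0.152], [0.0, -1.0, 0.0]]
wrist_force: [4.5, -0.4, -1.1]
finger_gap: 0.0259
```

```bash
python3 - <<'E'
from h import *
g=[];f=[]
for i in range(6):
    s=robot.sense();g.append(s['finger_gap']);f.append(s['wrist_force']);p,d=robot.grab_frame('wrist');
print(s['t'],np.mean(g),np.std(g),np.mean(f,0).round(2),s['eef_pos'],s['moment'].round(2))
cv2.imwrite('pics/w11.png',p)
a=cv2.imread('pics/w9.png');b=p
k=lambda q:cv2.convertScaleAbs(cv2.resize(q[235:285,280:365],None,fx=4.5,fy=4.5,interpolation=cv2.INTER_CUBIC),alpha=2.2)
cv2.imwrite('pics/cmp.png',np.hstack([k(a),k(b)]))
E
```

```text
16.675 0.025704313072276996 0.00015677220163884316 [ 4.97 -0.91 -1.41] [0.5404251  0.23499079 0.10032109] [-0.16 -1.06  0.03]
```

View pics/cmp.png

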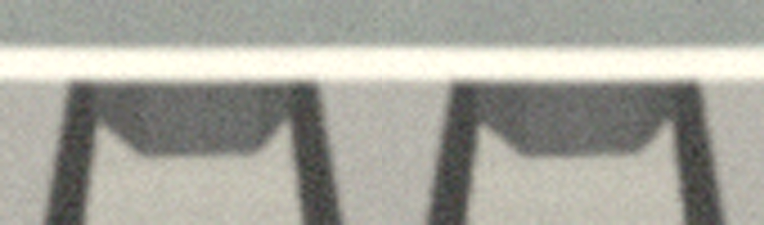

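The head's outline looks flat-topped (bottom edge px 145–245 in the left crop, level, with slopes out to both jaws). That means it is held corner to corner, not on its flats, which agrees with a gap over 24 mm and the slowly rising side force. It stands still, but this is a poor hold. I'll open slightly, let it turn about 30°, and grip again on the flats.

>>> {"api": "carry_out", "payload": {
  "targets": [
    {"tx": 0,"ty": 0,"tz": 0,"wx": 0,"wy": 0,"wz": 0},
    {"tx": 0,"ty": 0,"tz": 0,"wx": 0,"wy": 0,"wz": 0},
    {"tx": 0,"ty": 0,"tz": 0,"wx": 0,"wy": 0,"wz": 0},
    {"tx": 0,"ty": 0,"tz": 0,"wx": 0,"wy": 0,"wz": 0},
    {"tx": 0,"ty": 0,"tz": 0,"wx": 0,"wy": 0,"wz": 0},
    {"tx": 0,"ty": 0,"tz": 0,"wx": 0,"wy": 0,"wz": 0}
  ],
  "jaw": 38
}}

```text
t: 17.48
eef_pos: [0.5402, 0.235, 0.1002]
orientation: [[-0.152, -0.0, 0.988], [-0.988, -0.0, -0.152], [0.0, -1.0, -0.0]]
wrist_force: [-0.3, 0.2, -0.3]
finger_gap: 0.0354
```

```bash
python3 - <<'E'
from h import *
k=lambda q:cv2.convertScaleAbs(cv2.resize(q[235:285,280:365],None,fx=4.5,fy=4.5,interpolation=cv2.INTER_CUBIC),alpha=2.2)
s=robot.sense();p,d=robot.grab_frame('wrist');cv2.imwrite('pics/w12.png',p)
print(s['t'],s['finger_gap'],s['wrist_force'].round(1),s['eef_pos'])
cv2.imwrite('pics/cmp2.png',np.hstack([k(cv2.imread('pics/w11.png')),k(p)]))
E
```

```text
17.475 0.03540356146183553 [-0.3  0.2 -0.3] [0.54020826 0.23501412 0.10023488]
```

View pics/cmp2.png

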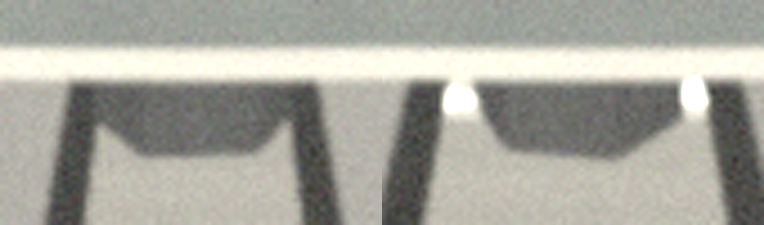

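Unheld, the head turns again: its top facet now tilts, with corners at (515,148) and (612,158) in the right crop. It needs about half a second more to reach corner-up, flats to the jaws.

>>> {"api": "carry_out", "payload": {
  "targets": [
    {"tx": 0,"ty": 0,"tz": 0,"wx": 0,"wy": 0,"wz": 0},
    {"tx": 0,"ty": 0,"tz": 0,"wx": 0,"wy": 0,"wz": 0},
    {"tx": 0,"ty": 0,"tz": 0,"wx": 0,"wy": 0,"wz": 0},
    {"tx": 0,"ty": 0,"tz": 0,"wx": 0,"wy": 0,"wz": 0}
  ]
}}

```text
t: 18.02
eef_pos: [0.5403, 0.235, 0.1002]
orientation: [[-0.152, -0.0, 0.988], [-0.988, -0.0, -0.152], [0.0, -1.0, 0.0]]
wrist_force: [0.4, 0.0, 0.4]
finger_gap: 0.0358
```

```bash
python3 - <<'E'
from h import *
k=lambda q:cv2.convertScaleAbs(cv2.resize(q[235:285,280:365],None,fx=4.5,fy=4.5,interpolation=cv2.INTER_CUBIC),alpha=2.2)
p,d=robot.grab_frame('wrist');cv2.imwrite('pics/w13.png',p)
print(robot.sense()['t'])
cv2.imwrite('pics/cmp3.png',np.hstack([k(cv2.imread('pics/w12.png')),k(p)]))
E
```

```text
18.075
```

View pics/cmp3.png

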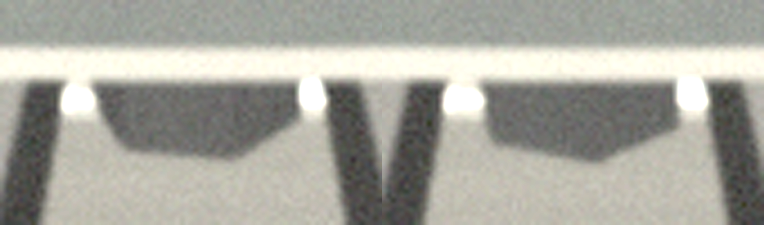

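The lower corner is at (597,160), nearly centred (583), with about 7° to go. Closing after one idle row.

>>> {"api": "carry_out", "payload": {
  "targets": [
    {"tx": 0,"ty": 0,"tz": 0,"wx": 0,"wy": 0,"wz": 0}
  ]
}}

```text
t: 18.2
eef_pos: [0.5403, 0.235, 0.1003]
orientation: [[-0.152, 0.0, 0.988], [-0.988, -0.0, -0.152], [0.0, -1.0, 0.0]]
wrist_force: [0.5, -0.1, 0.2]
finger_gap: 0.0357
```

>>> {"api": "carry_out", "payload": {
  "targets": [
    {"tx": 0,"ty": 0,"tz": 0,"wx": 0,"wy": 0,"wz": 0},
    {"tx": 0,"ty": 0,"tz": 0,"wx": 0,"wy": 0,"wz": 0},
    {"tx": 0,"ty": 0,"tz": 0,"wx": 0,"wy": 0,"wz": 0},
    {"tx": 0,"ty": 0,"tz": 0,"wx": 0,"wy": 0,"wz": 0},
    {"tx": 0,"ty": 0,"tz": 0,"wx": 0,"wy": 0,"wz": 0},
    {"tx": 0,"ty": 0,"tz": 0,"wx": 0,"wy": 0,"wz": 0},
    {"tx": 0,"ty": 0,"tz": 0,"wx": 0,"wy": 0,"wz": 0},
    {"tx": 0,"ty": 0,"tz": 0,"wx": 0,"wy": 0,"wz": 0}
  ],
  "jaw": 0
}}

```text
t: 19.2
eef_pos: [0.5405, 0.235, 0.1003]
orientation: [[-0.152, 0.0, 0.988], [-0.988, -0.0, -0.152], [-0.0, -1.0, 0.0]]
wrist_force: [2.1, -0.6, -0.9]
finger_gap: 0.0235
```

>>> {"api": "carry_out", "payload": {
  "targets": [
    {"tx": 0,"ty": 0,"tz": 0,"wx": 0,"wy": 0,"wz": 0},
    {"tx": 0,"ty": 0,"tz": 0,"wx": 0,"wy": 0,"wz": 0},
    {"tx": 0,"ty": 0,"tz": 0,"wx": 0,"wy": 0,"wz": 0},
    {"tx": 0,"ty": 0,"tz": 0,"wx": 0,"wy": 0,"wz": 0},
    {"tx": 0,"ty": 0,"tz": 0,"wx": 0,"wy": 0,"wz": 0},
    {"tx": 0,"ty": 0,"tz": 0,"wx": 0,"wy": 0,"wz": 0},
    {"tx": 0,"ty": 0,"tz": 0,"wx": 0,"wy": 0,"wz": 0},
    {"tx": 0,"ty": 0,"tz": 0,"wx": 0,"wy": 0,"wz": 0}
  ]
}}

```text
t: 20.2
eef_pos: [0.5405, 0.235, 0.1003]
orientation: [[-0.152, 0.0, 0.988], [-0.988, -0.0, -0.152], [0.0, -1.0, 0.0]]
wrist_force: [2.8, -1.2, -1.3]
finger_gap: 0.0237
```

```bash
python3 - <<'E'
from h import *
k=lambda q:cv2.convertScaleAbs(cv2.resize(q[235:285,280:365],None,fx=4.5,fy=4.5,interpolation=cv2.INTER_CUBIC),alpha=2.2)
p,d=robot.grab_frame('wrist');cv2.imwrite('pics/w14.png',p)
q,ds=robot.grab_frame('side');cv2.imwrite('pics/s14.png',cv2.resize(q[150:390,110:390],None,fx=2.4,fy=2.4))
Q=conv(pts('side',ds))*1000
m=(abs(Q[...,0])<12)&(abs(Q[...,1])<85)&(Q[...,2]>110)&(Q[...,2]<140);print('roller top',m.sum(),np.percentile(Q[m][:,2],[50,95]))
s=robot.sense();print(s['t'],s['finger_gap'],s['wrist_force'].round(1),s['eef_pos'])
cv2.imwrite('pics/cmp4.png',np.hstack([k(cv2.imread('pics/w13.png')),k(p)]))
E
```

```text
roller top 9 [122.3822843  124.28057518]
20.3 0.023747952416320314 [ 3.7 -1.2 -1.7] [0.54047927 0.23500181 0.1002966 ]
```

View pics/cmp4.png

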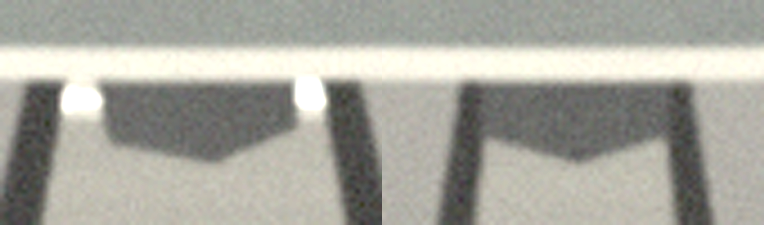

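View pics/s14.png

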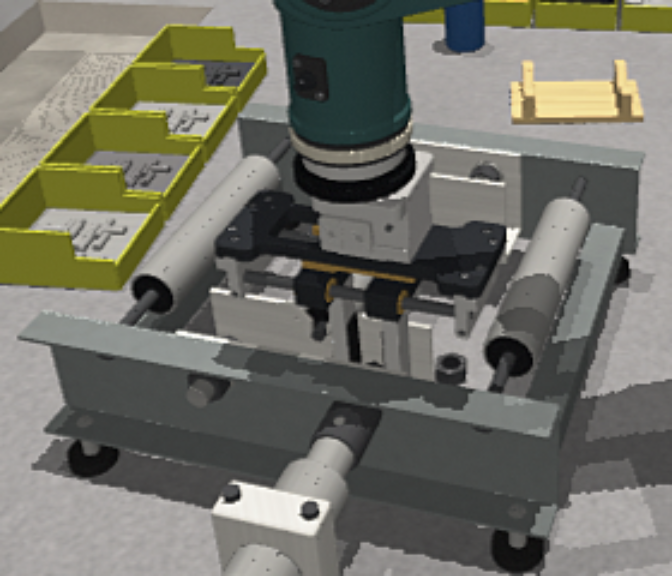

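The head is now flat between the jaws: symmetric corner at (577,160) and gap 23.7 mm, against 24 mm across flats. It has been held for over 1 s and the roller still sits in its slots. Handing in.

```bash
python3 -c "
from rig import robot
print(robot.sign_off())"
```

```text
the job is handed in; nothing more can be done
None
```

I put the grey roller from the V rest into the two U brackets and let it go. The gripper now holds the hex bolt head in line with the nutrunner (conveyor x = -55 mm). I handed the job in at about 20.3 s of the 51 s; no verdict is reported.

**Roller:** After release, the wrist view showed the axle in the +y slot, with the tube top at about 125 mm and the middle within about 1 mm of centre. The side view after gripping the bolt showed the axle still in the slot. The -y slot I judged only from the level tube. The last depth check of the tube top rested on only 9 points (122–124 mm), because the gripper hid the roller.

**Bolt:** My first grip caught the head corner to corner. It stood still, but the gap read 25.7 mm and the side force was slowly rising. I opened slightly, let the head turn about 30°, and gripped again on the flats. The last readings:
- **Gap:** it stayed at 23.5–23.7 mm for over a second (the head is 24 mm across flats).
- **Head outline:** it was symmetric between the jaws.
- **TCP:** it was within about 1 mm of the head.
- **Side force:** it was still a few newtons and rose from 2.1 to 3.7 N.

**Not measured:** bolt speed and finger contact force have no direct reading, so stillness is inferred from the steady gap and the flat grip. I saw no contact with the other tools or parts in the views, but I did not measure their positions at the end.

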